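# Try the hand brake of the thread stand

### The job

Try out the hand brake of the thread stand that carries the big white cone: pull its lever up until it clicks into the third and last notch, and let go so that the ratchet alone holds it there. Then press the release button behind the lever so that the lever drops right back down, and take the hand away. Do not touch the other stand, the one with the small spool.

Things in the scene. Friction and masses are not known exactly. Their poses are not given: they have to be found in the camera images.
- thread_stand_grip (a point): Point on the axis of the brake lever's round black grip (20 mm thick, 80 long, point 25 from its free end), on the stand with the big white cone (58 wide, 100 tall). Lever down: grip level, 76 mm up, free end toward the robot. Its x axis runs along the grip to the hinge, 125 mm away; its y is level, along the hinge axis. Pulled up it swings over toward the hinge. 60 mm free each side.
- brake_lever (a joint): Angle of that lever, rad: 0 = down (grip level), grows as the grip is pulled up. A spring pulls it down (2 N at the grip when down, 5 N when up). The ratchet catches it: let go, it rests at 0.25, 0.52 or 0.79 (first, second, third notch); stop at 0.93. For the third notch pull it past 0.82. It comes down only when the release button is pressed.
- thread_stand_button (a point): Centre of the top of that stand's release button: round, black, upright, 26 mm wide, on the grey housing 70 mm behind the hinge in the lever's plane, top 98 mm above the table, 16 mm above its collar. Presses straight down 8 mm against a spring (2 to 5 N); from 5 mm on the lever is free and springs down in 0.3 s. It bobs by itself while the lever is ratcheted.
- other_stand: The other thread stand, alike in size, material and brake but with a small spool (33 mm wide, 46 tall) on it; not to be touched. Origin: centre of the underside of its wooden base, 200 x 190 mm. x points from its grip to its button, y left, z up. Lever and button at y = -50 mm, the grip reaching to x = -152 mm; under 125 mm high.

How it is judged:
By the outcome, as a careful person would: the job done as asked, in the order asked, and still so for the second after the job is handed in, with the robot touching nothing.
It also fails if it takes over 45 s, if anything falls off the work surface, if the arm or the gripper's body presses on something with over 40 N, if the wrist force passes 120 N, or if a joint passes its speed limit or range.

### The arm

A 6-joint arm with a two-finger parallel gripper is mounted at the origin on a cart in front of the work surface, level with it; the furniture and walls round the work are solid. World frame = base frame: x ahead of the robot, y to its left, z up, the work surface at z = 0. Lengths are in m, angles in rad, forces in N, time in s.
With the tool pointing down it reaches from about 0.225 to 0.875 m from the base axis. Payload 3.4 kg.
Tool frame: the origin (TCP) lies at the centre of the arm's flange, where the gripper is bolted on; the fingertips stand manip.tcp_to_tips ahead of it and the grasp point (between the pads) lies 155 mm ahead of it (manip.tcp_to_tips is the distance from the TCP to the fingertips, in m); z points along the fingers, y is the line along which they close (so a half turn about z gives the same grasp; the last joint's range is limited). The gripper opens to 85 mm and grips with 20 to 120 N. Pads are 22 mm wide; open, the fingers measure 114 mm over their backs; the gripper's body (76 mm by 85 mm) begins 54 mm behind the grasp point. The pads swing forward as they close: fully open they stand 13 mm farther back than shut.
Start: joints at [1.118, 0.276, 1.505, -0, 1.361, -0.121], TCP at [0.187, 0.544, 0.405] pointing down, gripper open.
Joint ranges: [-2.89, 2.89], [-0.75, 2.08], [0.22, 2.7], [-1.18, 4.32], [0.11, 2.71], [-2.7, 2.7]. Speed limits (rad/s): [2.57, 2.57, 3.14, 3.14, 3.14, 3.14].

### API

Orientations are given as a unit quaternion [w, x, y, z].
In Python, from rig import sensors, imaging, manip gives the robot as it stands. The module is installed in compiled form; this text tells all that it offers.
- The arm moves only by the tool jog_arm, never from a script. Its argument "plan" is a list of rows, each an object of numbers: "dx", "dy", "dz": the shift along the tool's x, y, z in mm; "ax", "ay", "az": the turn, a rotation vector about the tool's x, y, z in units of 6 degrees (1.0 is 6 degrees); "grip": the closure, from 0 (fully open) to 1 (shut). A call has 1 to 20 rows; each row shifts and turns the commanded pose from where the row before left it, along the tool's axes as they then stand; what a row does not reach is not made up. A row lasts 1/12 s, in which the tool goes at most 41.7 mm and 7.16 degrees, less where a joint would pass 70% of its speed; a pose out of reach is approached as far as the arm can. A call is refused whole if a number of a shift passes 41.7 or a number of a turn 1, either way. A call with a gripper value outside its range is refused whole. The fingers move at their own pace and stop on an object; "grip_force" is the grip in N (left out, the last holds). Time passes only in rows, so rows that do not move let the fingers close. It gives the time, the measured TCP pose, the force, the opening and the grip force at its end, in the units of the state.
- sensors.get_state(): the state, without advancing time (a new reading comes with each control period).
- imaging.get_image(name): name is "scene" or "top" or "wrist"; returns a dict with "image" (480x640x3 uint8, red, green, blue), "K" (3x3 intrinsics, pixels), "extrinsics" (4x4, takes a point from world to camera coordinates). Camera axes: x right, y up, looking along -z (the intrinsics and any distortion apply to the point x, -y, -z); pixel columns grow to the right and rows downward; lengths in m; the calibration is good to about 2 mm. The wrist camera is an equidistant fisheye: a pixel r from the principal point sees the ray r / f radians off the axis. A picture is of the moment at which its call begins. There is no depth.
- manip.sign_off(): hands the job in; it is judged then, once.
The state is a dict: "clock": time; "qpos": joint angles; "qd": joint speeds; "effort": joint torques, N m; "position": TCP position; "ee_rot": TCP orientation; "contact_force": force on the tool from outside, world axes, zero at the start; "moment": the same for the moment, N m; "width": finger opening in m; "gripper_force": force on a finger pad.
Only numpy, scipy, OpenCV 4.12 (cv2) and the standard library are available. Lean on these libraries where they do the work, as an engineer would, in place of code of your own. Each camera call takes 0.05 s, during which the arm holds its last target. There are 200 camera calls.

## Working session

There is one attempt and no reset: what is moved stays moved. The work goes in short steps, Python scripts to look and compute and a tool call to move; the robot and the scene stay as the last step left them, time stands still between calls to the robot, and variables do not carry over. Pictures are saved under pics/ and viewed, at most 10 in all, crops included, and the job is handed in when it is done.

Besides the shell and the picture viewer there is one more tool, called as name(argument=value, ...), one argument or row to a line, values as JSON. jog_arm: Moves the arm, as the interface text tells. Its arguments: {"type":"object","properties":{"plan":{"type":"array"},"grip_force":{"type":"number"}},"required":["plan"]}

```bash
mkdir -p pics
python3 - <<'E'
from rig import sensors, imaging, manip
import cv2,numpy as np
s=sensors.get_state();print({k:np.round(v,3).tolist() for k,v in s.items()},manip.tcp_to_tips)
for n in("scene","top","wrist"):
    d=imaging.get_image(n);cv2.imwrite(f"pics/{n}0.png",d["image"][:,:,::-1]);np.savez(f"pics/{n}0.npz",**d)
    print(n,d["K"].tolist(),np.round(d["extrinsics"],4).tolist(),d.keys())
E
```

```text
{'clock': 0.0, 'qpos': [1.118, 0.277, 1.506, 0.0, 1.361, -0.121], 'qd': [0.0, -0.001, -0.001, -0.001, 0.0, -0.0], 'effort': [-0.001, -41.678, -24.581, -0.0, 0.011, 0.0], 'position': [0.187, 0.543, 0.404], 'ee_rot': [-0.0, 0.165, 0.986, -0.001], 'contact_force': [0.054, -0.913, 0.33], 'moment': [-0.038, -0.01, -0.039], 'gripper_force': 0.0, 'width': 0.086} 0.1734
scene [[464.0621620408235, 0.0, 317.37419533828444], [0.0, 464.0621620408235, 236.8199346950974], [0.0, 0.0, 1.0]] [[0.6977, -0.7163, -0.0079, -0.3948], [0.5089, 0.4879, 0.7092, -0.3134], [-0.5042, -0.4988, 0.705, -0.8794], [0.0, 0.0, 0.0, 1.0]] dict_keys(['image', 'K', 'extrinsics'])
top [[577.9697783699427, 0.0, 314.05104053766973], [0.0, 577.9697783699427, 241.17963582200005], [0.0, 0.0, 1.0]] [[0.0133, -0.9996, 0.0246, -0.061], [0.9877, 0.017, 0.1553, -0.5505], [-0.1557, 0.0222, 0.9876, -1.2318], [0.0, 0.0, 0.0, 1.0]] dict_keys(['image', 'K', 'extrinsics'])
wrist [[371.64829954431775, 0.0, 317.01711099696234], [0.0, 371.64829954431775, 239.51423597037135], [0.0, 0.0, 1.0]] [[0.3262, 0.9453, -0.0023, -0.5738], [-0.9124, 0.3142, -0.2624, 0.034], [-0.2473, 0.0877, 0.9649, -0.3793], [0.0, 0.0, 0.0, 1.0]] dict_keys(['image', 'K', 'extrinsics'])
```

View pics/scene0.png

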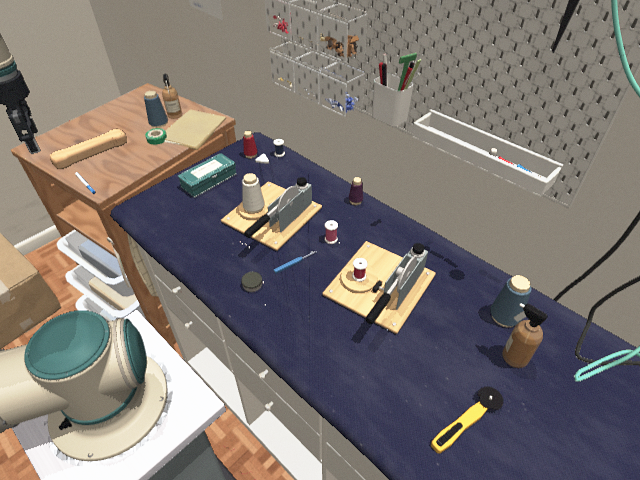

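View pics/top0.png

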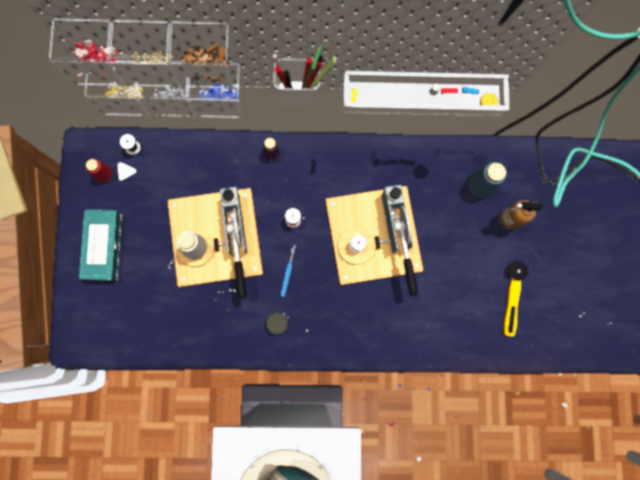

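The scene and top views both show the cone stand on the left: top view has its button near (229,193) and grip near (240,280). The spool stand is on the right (375,235). I'll zoom in on the first.

Run:
```python
import cv2,numpy as np
t=cv2.imread("pics/top0.png")[175:305,160:270];s=cv2.imread("pics/scene0.png")[165:255,215:330]
t=cv2.resize(t,None,fx=4,fy=4,interpolation=cv2.INTER_CUBIC);s=cv2.resize(s,None,fx=3,fy=3,interpolation=cv2.INTER_CUBIC)
c=np.zeros((520,790,3),np.uint8);c[:520,:440]=t;c[:270,440:785]=s
cv2.imwrite("pics/crop1.png",c)
```

```text
(no output)
```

View pics/crop1.png

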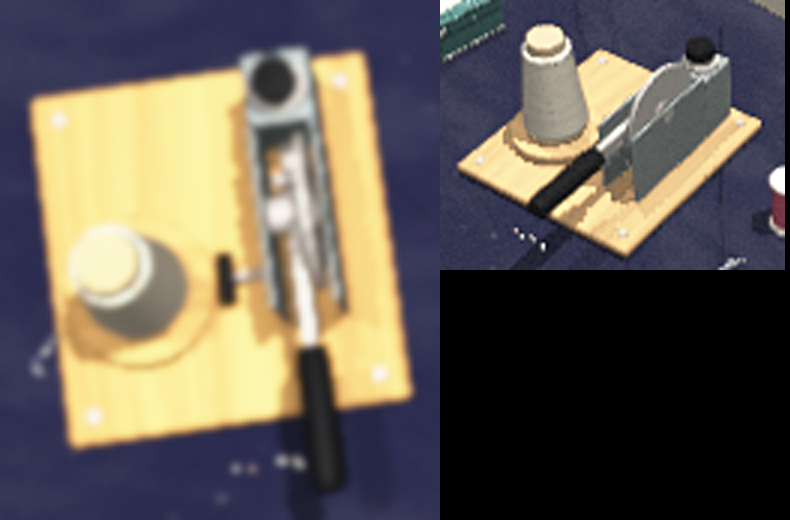

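The crop shows the button at top-view pixel about (228,195), and the grip running from (238,262) to (242,297) with its lever down. Next I'll measure both and check them against the given sizes.

```bash
cat > h.py <<'E'
import numpy as np,cv2
from scipy.spatial.transform import Rotation as R
def ray(d,u,v,z):
    K,E=d["K"],d["extrinsics"];p=np.linalg.solve(K,[u,v,1.]);r=E[:3,:3].T@[p[0],-p[1],-p[2]];c=-E[:3,:3].T@E[:3,3]
    return c+r*(z-c[2])/r[2]
def proj(d,P):
    E=d["extrinsics"];p=E[:3,:3]@P+E[:3,3];q=d["K"]@[p[0],-p[1],-p[2]];return q[:2]/q[2]
def rot(s): w=s["ee_rot"];return R.from_quat([w[1],w[2],w[3],w[0]])
E
python3 - <<'E'
from h import *
d=dict(np.load("pics/top0.npz"));sc=dict(np.load("pics/scene0.npz"))
def blobs(d,box,th):
    x0,y0,x1,y1=box;im=d["image"][y0:y1,x0:x1].max(2)
    m=(im<th).astype(np.uint8);n,l,st,c=cv2.connectedComponentsWithStats(m)
    for i in range(1,n):
        if st[i,4]>40:
            pts=np.argwhere(l==i)[:,::-1].astype(np.float32)
            print(th,"area",st[i,4],"c",c[i]+[x0,y0],"rect",cv2.boxPoints(cv2.minAreaRect(pts)).round(1).tolist(),st[i,:4]+[x0,y0,0,0])
for th in(50,65):
    blobs(d,(215,180,255,305),th); blobs(sc,(240,170,320,245),th)
b=ray(d,228,195,.098)
for g0,g1 in[((238,262.5),(242,297))]:
    a,e=ray(d,*g0,.076),ray(d,*g1,.076);print(b,a,e,np.linalg.norm(a-e))
print(proj(sc,b),proj(sc,a),proj(sc,e))
E
```

```text
50 area 42 c [226.95238095 194.5952381 ] rect [[9.0, 11.0], [15.0, 11.0], [15.0, 19.0], [9.0, 19.0]] [224 191   7   9]
50 area 352 c [238.73295455 283.5625    ] rect [[13.199999809265137, 84.0], [27.200000762939453, 82.19999694824219], [32.099998474121094, 119.5], [18.200000762939453, 121.4000015258789]] [231 263  16  39]
50 area 68 c [301.14705882 181.39705882] rect [[57.0, 8.0], [66.0, 8.0], [66.0, 15.0], [57.0, 15.0]] [297 178  10   8]
50 area 228 c [256.11403509 227.06578947] rect [[-0.0, 62.0], [25.899999618530273, 43.099998474121094], [37.29999923706055, 58.70000076293945], [11.300000190734863, 77.5999984741211]] [240 215  30  30]
65 area 69 c [227.76811594 194.8115942 ] rect [[9.0, 10.0], [17.0, 10.0], [17.0, 19.0], [9.0, 19.0]] [224 190   9  10]
65 area 452 c [238.42035398 285.33185841] rect [[11.5, 83.5999984741211], [27.799999237060547, 81.30000305175781], [33.70000076293945, 122.80000305175781], [17.399999618530273, 125.0999984741211]] [229 262  19  43]
65 area 80 c [301.725 181.125] rect [[57.0, 7.0], [68.0, 7.0], [68.0, 15.0], [57.0, 15.0]] [297 177  12   9]
65 area 265 c [255.95471698 228.74339623] rect [[0.0, 62.0], [26.100000381469727, 43.0], [39.79999923706055, 61.79999923706055], [13.699999809265137, 80.80000305175781]] [240 214  30  31]
[0.63927469 0.1333679  0.098     ] [0.49751443 0.10964835 0.076     ] [0.42435227 0.0987565  0.076     ] 0.0739684648303287
[299.94019941 180.13887042] [265.36571295 217.48009281] [244.91757601 234.85836075]
```

Both views agree to within about 2 mm, and the button to free end distance is 218 mm against the expected 220. I take the grip point as (.4475,.1026,.076), the hinge as (.571,.1225) and the button as (.639,.133,.098), with a heading of 9.1°. Now moving above the grip.

jog_arm(
  plan=[
    {"dx": -27.8,"dy": -23.7,"dz": 3,"grip": 0.4},
    {"dx": -27.8,"dy": -23.7,"dz": 3,"grip": 0.4},
    {"dx": -27.8,"dy": -23.7,"dz": 3,"grip": 0.4},
    {"dx": -27.8,"dy": -23.7,"dz": 3,"grip": 0.4},
    {"dx": -27.8,"dy": -23.7,"dz": 3,"grip": 0.4},
    {"dx": -27.8,"dy": -23.7,"dz": 3,"grip": 0.4},
    {"dx": -27.8,"dy": -23.7,"dz": 3,"grip": 0.4},
    {"dx": -27.8,"dy": -23.7,"dz": 3,"grip": 0.4},
    {"dx": -27.8,"dy": -23.7,"dz": 3,"grip": 0.4},
    {"dx": -27.8,"dy": -23.7,"dz": 3,"grip": 0.4},
    {"dx": -27.8,"dy": -23.7,"dz": 3,"grip": 0.4},
    {"dx": -27.8,"dy": -23.7,"dz": 3,"grip": 0.4},
    {"dx": -27.8,"dy": -23.7,"dz": 3,"grip": 0.4},
    {"dx": -27.8,"dy": -23.7,"dz": 3,"grip": 0.4},
    {"az": -0.94,"grip": 0.4},
    {"az": -0.94,"grip": 0.4},
    {"az": -0.94,"grip": 0.4},
    {"az": -0.94,"grip": 0.4},
    {"az": -0.94,"grip": 0.4},
    {"grip": 0.4},
  ],
  grip_force=30,
)

```text
$.plan[0]: bad value
```

```bash
cat > go.py <<'E'
import sys
from h import *
from rig import sensors
s=sensors.get_state();r=rot(s);M=r.as_matrix();p=np.array(s["position"]);u=np.array([.9875,.158,0]);y=np.array([-.158,.9875,0])
print("t",s["clock"],"pos",p.round(4),"w",round(s["width"],4),"F",np.round(s["contact_force"],1),"gf",s["gripper_force"])
print("axes z",M[:,2].round(3),"yaw err deg",np.degrees(np.arcsin(np.cross(M[:,1],y)[2])).round(2),"q",np.round(s["qpos"],2))
print("grasp pt",(p+.155*M[:,2]).round(4))
if len(sys.argv)>3:
    T=np.array(list(map(float,sys.argv[1:4])));print("tool mm",(M.T@(T-p)*1e3).round(1))
E
python3 go.py .4475 .1026 .231
python3 - <<'E'
from rig import imaging
import cv2,numpy as np
d=imaging.get_image("wrist");cv2.imwrite("pics/w1.png",d["image"][:,:,::-1]);np.savez("pics/w1.npz",**d)
from h import *
def fish(P):
    E=d["extrinsics"];p=E[:3,:3]@P+E[:3,3];p=np.array([p[0],-p[1],-p[2]]);a=np.arctan2(np.hypot(*p[:2]),p[2]);return d["K"][:2,2]+d["K"][0,0]*a*p[:2]/np.hypot(*p[:2])
u=np.array([.9875,.158,0])
for n,P in(("grip",[.4475,.1026,.076]),("end",[.4228,.0987,.076]),("btn",[.6393,.1334,.098])):print(n,fish(np.array(P)))
E
```

```text
t 0.15 pos [0.1872 0.5435 0.404 ] w 0.0854 F [ 0.2 -0.5 -1. ] gf 0.0
axes z [-0.001 -0.001 -1.   ] yaw err deg 28.1 q [ 1.12  0.28  1.51  0.    1.36 -0.12]
grasp pt [0.1871 0.5433 0.249 ]
tool mm [-389.7 -331.9  173.4]
grip [ 96.91749493 480.10116554]
end [ 85.7753417 469.2508774]
btn [174.60026666 556.49434776]
```

View pics/w1.png

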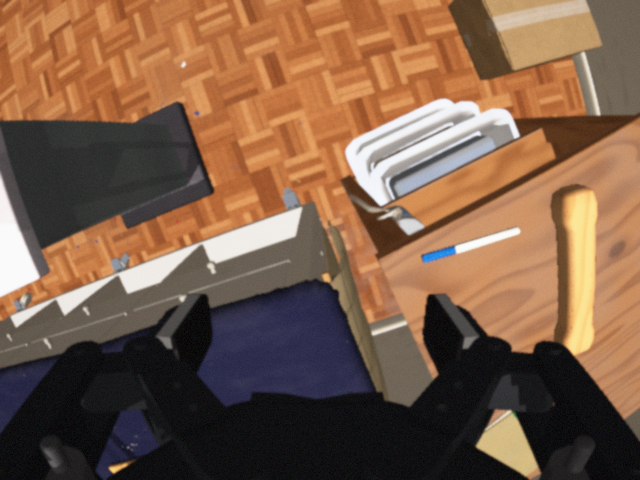

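The plan was refused, so the arm hasn't moved: this wrist picture is still the start pose, showing the floor and table edge with the stand out of view. A row probably needs all seven numbers.

jog_arm(
  plan=[
    {"dx": -27.8,"dy": -23.7,"dz": 3,"ax": 0,"ay": 0,"az": 0,"grip": 0.4},
    {"dx": -27.8,"dy": -23.7,"dz": 3,"ax": 0,"ay": 0,"az": 0,"grip": 0.4},
    {"dx": -27.8,"dy": -23.7,"dz": 3,"ax": 0,"ay": 0,"az": 0,"grip": 0.4},
    {"dx": -27.8,"dy": -23.7,"dz": 3,"ax": 0,"ay": 0,"az": 0,"grip": 0.4},
    {"dx": -27.8,"dy": -23.7,"dz": 3,"ax": 0,"ay": 0,"az": 0,"grip": 0.4},
    {"dx": -27.8,"dy": -23.7,"dz": 3,"ax": 0,"ay": 0,"az": 0,"grip": 0.4},
    {"dx": -27.8,"dy": -23.7,"dz": 3,"ax": 0,"ay": 0,"az": 0,"grip": 0.4},
    {"dx": -27.8,"dy": -23.7,"dz": 3,"ax": 0,"ay": 0,"az": 0,"grip": 0.4},
    {"dx": -27.8,"dy": -23.7,"dz": 3,"ax": 0,"ay": 0,"az": 0,"grip": 0.4},
    {"dx": -27.8,"dy": -23.7,"dz": 3,"ax": 0,"ay": 0,"az": 0,"grip": 0.4},
    {"dx": -27.8,"dy": -23.7,"dz": 3,"ax": 0,"ay": 0,"az": 0,"grip": 0.4},
    {"dx": -27.8,"dy": -23.7,"dz": 3,"ax": 0,"ay": 0,"az": 0,"grip": 0.4},
    {"dx": -27.8,"dy": -23.7,"dz": 3,"ax": 0,"ay": 0,"az": 0,"grip": 0.4},
    {"dx": -27.8,"dy": -23.7,"dz": 3,"ax": 0,"ay": 0,"az": 0,"grip": 0.4},
    {"dx": 0,"dy": 0,"dz": 0,"ax": 0,"ay": 0,"az": -0.94,"grip": 0.4},
    {"dx": 0,"dy": 0,"dz": 0,"ax": 0,"ay": 0,"az": -0.94,"grip": 0.4},
    {"dx": 0,"dy": 0,"dz": 0,"ax": 0,"ay": 0,"az": -0.94,"grip": 0.4},
    {"dx": 0,"dy": 0,"dz": 0,"ax": 0,"ay": 0,"az": -0.94,"grip": 0.4},
    {"dx": 0,"dy": 0,"dz": 0,"ax": 0,"ay": 0,"az": -0.94,"grip": 0.4},
    {"dx": 0,"dy": 0,"dz": 0,"ax": 0,"ay": 0,"az": 0,"grip": 0.4},
  ],
  grip_force=30,
)

```text
clock: 1.87
position: [0.4471, 0.1031, 0.3625]
ee_rot: [-0.0, -0.081, 0.997, 0.0]
contact_force: [0.2, 0.2, 0.1]
width: 0.0513
gripper_force: 0.0
```

```bash
python3 go.py .4475 .1026 .231
python3 - <<'E'
from rig import imaging
import cv2,numpy as np
d=imaging.get_image("wrist");np.savez("pics/w1.npz",**d)
from h import *
E=d["extrinsics"]
def fish(P):
    p=E[:3,:3]@P+E[:3,3];p=np.array([p[0],-p[1],-p[2]]);a=np.arctan2(np.hypot(*p[:2]),p[2]);return d["K"][:2,2]+d["K"][0,0]*a*p[:2]/np.hypot(*p[:2])
im=d["image"][:,:,::-1].copy()
for n,P in(("grip",[.4475,.1026,.076]),("end",[.4228,.0987,.076]),("btn",[.6393,.1334,.098])):
    q=fish(np.array(P));print(n,q);cv2.circle(im,tuple(int(v) for v in q.round()),3,(0,0,255),1)
cv2.imwrite("pics/w2.png",im)
E
```

```text
t 1.8667 pos [0.4471 0.1031 0.3625] w 0.0513 F [0.2 0.2 0.1] gf 0.0
axes z [-0.  0. -1.] yaw err deg -0.17 q [ 0.07  0.13  1.81  0.    1.2  -1.66]
grasp pt [0.4471 0.1031 0.2075]
tool mm [ -0.3  -0.5 131.5]
grip [316.60269118 235.64137218]
end [316.75669722 200.95178829]
btn [316.26093225 452.89661812]
```

View pics/w2.png

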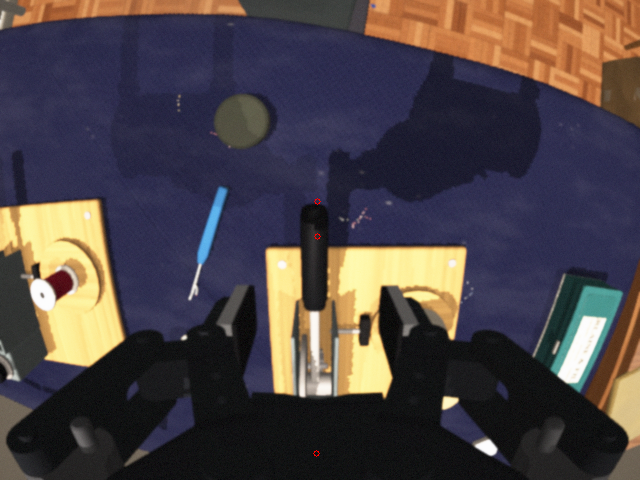

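The wrist view shows the grip from (315,206) to (314,310). That is about 1.5 mm to the right of my prediction (−y) and about 2–3 mm farther on. The finger centre is at column 317. I'll correct for that, descend and close.

jog_arm(
  plan=[
    {"dx": -2.5,"dy": -2,"dz": 20,"ax": 0,"ay": 0,"az": 0,"grip": 0.4},
    {"dx": 0,"dy": 0,"dz": 26,"ax": 0,"ay": 0,"az": 0,"grip": 0.4},
    {"dx": 0,"dy": 0,"dz": 26,"ax": 0,"ay": 0,"az": 0,"grip": 0.4},
    {"dx": 0,"dy": 0,"dz": 26,"ax": 0,"ay": 0,"az": 0,"grip": 0.4},
    {"dx": 0,"dy": 0,"dz": 20,"ax": 0,"ay": 0,"az": 0,"grip": 0.4},
    {"dx": 0,"dy": 0,"dz": 14,"ax": 0,"ay": 0,"az": 0,"grip": 0.4},
    {"dx": 0,"dy": 0,"dz": 0,"ax": 0,"ay": 0,"az": 0,"grip": 0.4},
    {"dx": 0,"dy": 0,"dz": 0,"ax": 0,"ay": 0,"az": 0,"grip": 0.4},
    {"dx": 0,"dy": 0,"dz": 0,"ax": 0,"ay": 0,"az": 0,"grip": 0.9},
    {"dx": 0,"dy": 0,"dz": 0,"ax": 0,"ay": 0,"az": 0,"grip": 0.9},
    {"dx": 0,"dy": 0,"dz": 0,"ax": 0,"ay": 0,"az": 0,"grip": 0.9},
    {"dx": 0,"dy": 0,"dz": 0,"ax": 0,"ay": 0,"az": 0,"grip": 0.9},
    {"dx": 0,"dy": 0,"dz": 0,"ax": 0,"ay": 0,"az": 0,"grip": 0.9},
    {"dx": 0,"dy": 0,"dz": 0,"ax": 0,"ay": 0,"az": 0,"grip": 0.9},
  ],
  grip_force=30,
)

```text
clock: 3.08
position: [0.4506, 0.1015, 0.2316]
ee_rot: [0.001, -0.08, 0.997, -0.0]
contact_force: [1.6, -0.9, 4.9]
width: 0.0187
gripper_force: 29.5
```

```bash
python3 go.py
python3 - <<'E'
# arc rows: tool tilts by half the lever angle; rows to lever angle .88 with grasp point on arc r=.125
import numpy as np
r,L=125,155;prev=None
for a in np.linspace(0,.88,13):
    t=a*.5                       # tool z = -z tilted toward -x
    g=np.array([-r*np.cos(a),r*np.sin(a)]); z=np.array([-np.sin(t),-np.cos(t)]); x=np.array([-np.cos(t),np.sin(t)])
    p=g-L*z
    if prev is not None:
        d=p-prev[0];print(round(a,3),"dx",(d@prev[2]).round(1),"dz",(d@prev[1]).round(1),"turn",np.degrees(t-prev[3])/6)
    prev=(p,z,x,t)
E
```

```text
t 3.0833 pos [0.4506 0.1015 0.2316] w 0.0187 F [ 1.6 -0.9  4.9] gf 29.471378177404404
axes z [ 0.003 -0.    -1.   ] yaw err deg -0.1 q [ 0.07  0.28  2.   -0.    0.86 -1.66]
grasp pt [0.451  0.1015 0.0766]
0.073 dx -6.0 dz -9.1 turn 0.35014087480216977
0.147 dx -6.4 dz -9.0 turn 0.35014087480216977
0.22 dx -6.7 dz -9.0 turn 0.35014087480216977
0.293 dx -7.0 dz -9.0 turn 0.35014087480216977
0.367 dx -7.4 dz -8.9 turn 0.3501408748021699
0.44 dx -7.7 dz -8.8 turn 0.35014087480216965
0.513 dx -8.0 dz -8.8 turn 0.35014087480216965
0.587 dx -8.3 dz -8.7 turn 0.3501408748021699
0.66 dx -8.7 dz -8.6 turn 0.3501408748021699
0.733 dx -9.0 dz -8.5 turn 0.3501408748021699
0.807 dx -9.3 dz -8.3 turn 0.3501408748021693
0.88 dx -9.6 dz -8.2 turn 0.3501408748021699
```

The grip is held: width 18.7 mm at 29 N. I'll start the arc and check halfway.

jog_arm(
  plan=[
    {"dx": -6,"dy": 0,"dz": -9.1,"ax": 0,"ay": 0.35,"az": 0,"grip": 0.9},
    {"dx": -6.4,"dy": 0,"dz": -9,"ax": 0,"ay": 0.35,"az": 0,"grip": 0.9},
    {"dx": -6.7,"dy": 0,"dz": -9,"ax": 0,"ay": 0.35,"az": 0,"grip": 0.9},
    {"dx": -7,"dy": 0,"dz": -9,"ax": 0,"ay": 0.35,"az": 0,"grip": 0.9},
    {"dx": -7.4,"dy": 0,"dz": -8.9,"ax": 0,"ay": 0.35,"az": 0,"grip": 0.9},
    {"dx": 0,"dy": 0,"dz": 0,"ax": 0,"ay": 0,"az": 0,"grip": 0.9},
  ],
  grip_force=30,
)

```text
clock: 3.58
position: [0.4869, 0.1074, 0.2724]
ee_rot: [-0.093, -0.08, 0.992, -0.008]
contact_force: [0.4, -1.5, -5.1]
width: 0.019
gripper_force: 30.1
```

```bash
python3 go.py
```

```text
t 3.5833 pos [0.4869 0.1074 0.2724] w 0.019 F [ 0.4 -1.5 -5.1] gf 30.092911273241043
axes z [-0.183 -0.03  -0.983] yaw err deg -0.1 q [ 0.08  0.33  1.8  -0.02  1.2  -1.64]
grasp pt [0.4586 0.1028 0.1201]
```

jog_arm(
  plan=[
    {"dx": -7.7,"dy": 0,"dz": -8.8,"ax": 0,"ay": 0.35,"az": 0,"grip": 0.9},
    {"dx": -8,"dy": 0,"dz": -8.8,"ax": 0,"ay": 0.35,"az": 0,"grip": 0.9},
    {"dx": -8.3,"dy": 0,"dz": -8.7,"ax": 0,"ay": 0.35,"az": 0,"grip": 0.9},
    {"dx": -8.7,"dy": 0,"dz": -8.6,"ax": 0,"ay": 0.35,"az": 0,"grip": 0.9},
    {"dx": -9,"dy": 0,"dz": -8.5,"ax": 0,"ay": 0.35,"az": 0,"grip": 0.9},
    {"dx": -9.3,"dy": 0,"dz": -8.3,"ax": 0,"ay": 0.35,"az": 0,"grip": 0.9},
    {"dx": -9.6,"dy": 0,"dz": -8.2,"ax": 0,"ay": 0.35,"az": 0,"grip": 0.9},
    {"dx": 0,"dy": 0,"dz": 0,"ax": 0,"ay": 0,"az": 0,"grip": 0.9},
    {"dx": 0,"dy": 0,"dz": 0,"ax": 0,"ay": 0,"az": 0,"grip": 0.9},
  ],
  grip_force=30,
)

```text
clock: 4.33
position: [0.5588, 0.1191, 0.3107]
ee_rot: [-0.22, -0.078, 0.972, -0.018]
contact_force: [-4.0, -3.0, -3.4]
width: 0.0189
gripper_force: 30.7
```

```bash
python3 go.py
python3 - <<'E'
from rig import imaging
import cv2
im=imaging.get_image("scene")["image"][:,:,::-1][120:260,180:360];cv2.imwrite("pics/s2.png",cv2.resize(im,None,fx=4,fy=4,interpolation=cv2.INTER_CUBIC))
E
```

```text
t 4.3333 pos [0.5588 0.1191 0.3107] w 0.0189 F [-4.  -3.  -3.4] gf 30.66959023475647
axes z [-0.425 -0.069 -0.902] yaw err deg -0.11 q [ 0.1   0.47  1.49 -0.03  1.63 -1.63]
grasp pt [0.4929 0.1084 0.1709]
```

View pics/s2.png

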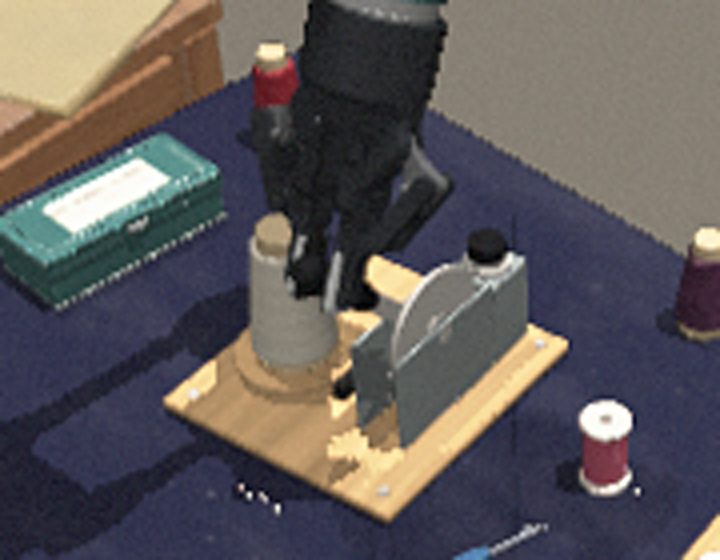

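The picture shows the lever raised between the fingers (crop about (330,290)) and the cone untouched. The angle works out to about 0.85. I'll add 3–4 mm as margin, staying short of the stop, then open and back off along the tool.

jog_arm(
  plan=[
    {"dx": -3.3,"dy": 0,"dz": -2.8,"ax": 0,"ay": 0,"az": 0,"grip": 0.9},
    {"dx": 0,"dy": 0,"dz": 0,"ax": 0,"ay": 0,"az": 0,"grip": 0.9},
    {"dx": 0,"dy": 0,"dz": 0,"ax": 0,"ay": 0,"az": 0,"grip": 0.9},
  ],
)

```text
clock: 4.63
position: [0.5617, 0.1196, 0.3128]
ee_rot: [-0.221, -0.078, 0.972, -0.018]
contact_force: [-7.5, -3.3, -2.0]
width: 0.0191
gripper_force: 30.8
```

```bash
python3 go.py
```

```text
t 4.6333 pos [0.5617 0.1196 0.3128] w 0.0191 F [-7.5 -3.3 -2. ] gf 30.789570808410645
axes z [-0.427 -0.069 -0.902] yaw err deg -0.1 q [ 0.1   0.47  1.48 -0.03  1.63 -1.63]
grasp pt [0.4955 0.1089 0.173 ]
```

jog_arm(
  plan=[
    {"dx": 0,"dy": 0,"dz": 0,"ax": 0,"ay": 0,"az": 0,"grip": 0.4},
    {"dx": 0,"dy": 0,"dz": 0,"ax": 0,"ay": 0,"az": 0,"grip": 0.4},
    {"dx": 0,"dy": 0,"dz": 0,"ax": 0,"ay": 0,"az": 0,"grip": 0.4},
    {"dx": 0,"dy": 0,"dz": 0,"ax": 0,"ay": 0,"az": 0,"grip": 0.4},
    {"dx": 0,"dy": 0,"dz": 0,"ax": 0,"ay": 0,"az": 0,"grip": 0.4},
    {"dx": 0,"dy": 0,"dz": -15,"ax": 0,"ay": 0,"az": 0,"grip": 0.4},
    {"dx": 0,"dy": 0,"dz": -25,"ax": 0,"ay": 0,"az": 0,"grip": 0.4},
    {"dx": 0,"dy": 0,"dz": -25,"ax": 0,"ay": 0,"az": 0,"grip": 0.4},
    {"dx": 0,"dy": 0,"dz": -25,"ax": 0,"ay": 0,"az": 0,"grip": 0.4},
    {"dx": 0,"dy": 0,"dz": 0,"ax": 0,"ay": 0,"az": 0,"grip": 0.4},
  ],
)

```text
clock: 5.47
position: [0.6042, 0.1265, 0.3993]
ee_rot: [-0.213, -0.078, 0.974, -0.017]
contact_force: [0.7, 0.0, 0.4]
width: 0.0512
gripper_force: 0.0
```

```bash
python3 go.py
python3 - <<'E'
from rig import imaging
import cv2,numpy as np
from h import *
d=imaging.get_image("scene");im=d["image"][:,:,::-1][120:260,180:360]
im=cv2.resize(im,None,fx=4,fy=4,interpolation=cv2.INTER_CUBIC)
H=np.array([.572,.1215,.076]);u=np.array([.9875,.158,0])
for a,c in((.52,(0,255,255)),(.79,(0,0,255))):
    q=(proj(d,H+.15*(-np.cos(a)*u+np.sin(a)*np.array([0,0,1])))-[180,120])*4;cv2.circle(im,tuple(int(v) for v in q),5,c,1);print(a,q)
cv2.imwrite("pics/s3.png",im)
E
```

```text
t 5.4667 pos [0.6042 0.1265 0.3993] w 0.0512 F [0.7 0.  0.4] gf 0.0
axes z [-0.411 -0.067 -0.909] yaw err deg -0.1 q [ 0.1   0.47  1.25 -0.03  1.85 -1.63]
grasp pt [0.5404 0.1161 0.2584]
0.52 [267.91440359 346.31690095]
0.79 [290.49639058 279.28858211]
```

View pics/s3.png

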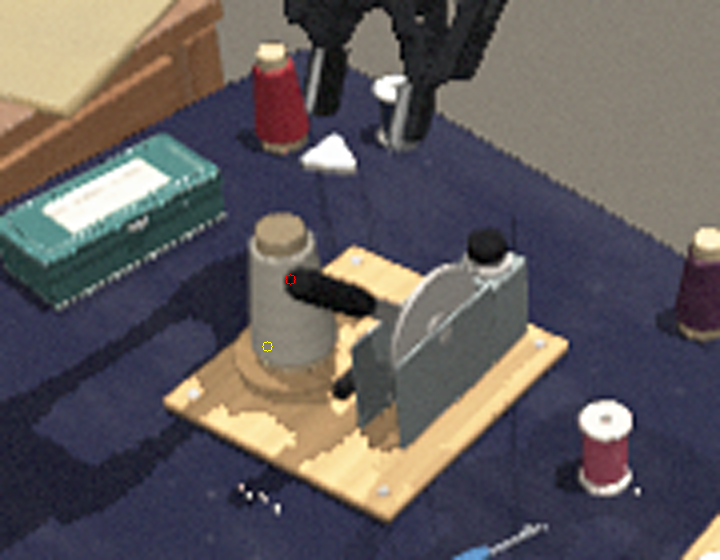

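The lever rests on its own with its end at the 0.79 marker (crop (290,279)), the third notch, and the hand is clear of it. Next: straighten the tool, shut the fingers and go above the button.

jog_arm(
  plan=[
    {"dx": 0,"dy": 0,"dz": 0,"ax": 0,"ay": -0.81,"az": 0,"grip": 1},
    {"dx": 0,"dy": 0,"dz": 0,"ax": 0,"ay": -0.81,"az": 0,"grip": 1},
    {"dx": 0,"dy": 0,"dz": 0,"ax": 0,"ay": -0.81,"az": 0,"grip": 1},
    {"dx": 0,"dy": 0,"dz": 0,"ax": 0,"ay": -0.81,"az": 0,"grip": 1},
    {"dx": 0,"dy": 0,"dz": 0,"ax": 0,"ay": -0.81,"az": 0,"grip": 1},
    {"dx": -18,"dy": 0,"dz": 0,"ax": 0,"ay": 0,"az": 0,"grip": 1},
    {"dx": -18,"dy": 0,"dz": 0,"ax": 0,"ay": 0,"az": 0,"grip": 1},
    {"dx": 0,"dy": 0,"dz": 25,"ax": 0,"ay": 0,"az": 0,"grip": 1},
    {"dx": 0,"dy": 0,"dz": 25,"ax": 0,"ay": 0,"az": 0,"grip": 1},
    {"dx": 0,"dy": 0,"dz": 25,"ax": 0,"ay": 0,"az": 0,"grip": 1},
    {"dx": 0,"dy": 0,"dz": 0,"ax": 0,"ay": 0,"az": 0,"grip": 1},
    {"dx": 0,"dy": 0,"dz": 0,"ax": 0,"ay": 0,"az": 0,"grip": 1},
  ],
)

```text
clock: 6.52
position: [0.6355, 0.1317, 0.3173]
ee_rot: [-0.01, -0.08, 0.997, -0.001]
contact_force: [-0.2, 0.1, 0.5]
width: 0.0001
gripper_force: 0.0
```

```bash
python3 go.py .640 .1325 .2714
python3 - <<'E'
from rig import imaging
import cv2,numpy as np
d=imaging.get_image("scene");im=d["image"][:,:,::-1][120:260,180:360]
w=imaging.get_image("wrist")["image"][:,:,::-1]
a=cv2.resize(im,None,fx=2.2,fy=2.2,interpolation=cv2.INTER_CUBIC)
b=cv2.resize(w,(400,300));c=np.zeros((310,800,3),np.uint8);c[:a.shape[0],:a.shape[1]]=a;c[:300,400:]=b
cv2.imwrite("pics/s4.png",c)
E
```

```text
t 6.5167 pos [0.6355 0.1317 0.3173] w 0.0001 F [-0.2  0.1  0.5] gf 0.0
axes z [-0.021 -0.003 -1.   ] yaw err deg -0.09 q [ 0.1   0.45  1.46 -0.    1.25 -1.63]
grasp pt [0.6323 0.1312 0.1624]
tool mm [-5.5  0.1 45.8]
```

View pics/s4.png

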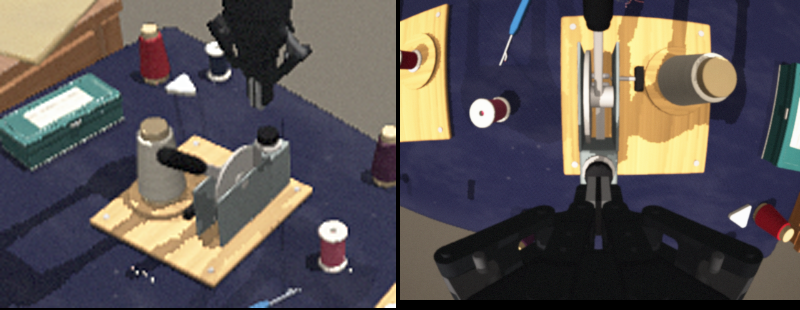

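The lever is still up, and the shut fingers are in line with the button (crop columns about 598). I'll correct the 1.2° tilt and 4.5 mm forward, then come down to about 8 mm above the button.

jog_arm(
  plan=[
    {"dx": -4.5,"dy": 0,"dz": 0,"ax": 0,"ay": -0.2,"az": 0,"grip": 1},
    {"dx": 0,"dy": 0,"dz": 19,"ax": 0,"ay": 0,"az": 0,"grip": 1},
    {"dx": 0,"dy": 0,"dz": 19,"ax": 0,"ay": 0,"az": 0,"grip": 1},
    {"dx": 0,"dy": 0,"dz": 0,"ax": 0,"ay": 0,"az": 0,"grip": 1},
    {"dx": 0,"dy": 0,"dz": 0,"ax": 0,"ay": 0,"az": 0,"grip": 1},
  ],
)

```text
clock: 7.03
position: [0.6412, 0.1326, 0.2818]
ee_rot: [0.003, -0.08, 0.997, 0.0]
contact_force: [-0.4, -1.3, -0.2]
width: -0.0
gripper_force: 0.0
```

```bash
python3 go.py .640 .1325 .2714
```

```text
t 7.0333 pos [0.6412 0.1326 0.2818] w -0.0 F [-0.4 -1.3 -0.2] gf 0.0
axes z [ 0.006  0.001 -1.   ] yaw err deg -0.1 q [ 0.1   0.48  1.51  0.    1.15 -1.63]
grasp pt [0.6421 0.1327 0.1268]
tool mm [ 1.3  0.1 10.4]
```

jog_arm(
  plan=[
    {"dx": 0,"dy": 0,"dz": 4,"ax": 0,"ay": 0,"az": 0,"grip": 1},
    {"dx": 0,"dy": 0,"dz": 4,"ax": 0,"ay": 0,"az": 0,"grip": 1},
    {"dx": 0,"dy": 0,"dz": 3,"ax": 0,"ay": 0,"az": 0,"grip": 1},
    {"dx": 0,"dy": 0,"dz": 3,"ax": 0,"ay": 0,"az": 0,"grip": 1},
    {"dx": 0,"dy": 0,"dz": 0,"ax": 0,"ay": 0,"az": 0,"grip": 1},
    {"dx": 0,"dy": 0,"dz": 0,"ax": 0,"ay": 0,"az": 0,"grip": 1},
  ],
)

```text
clock: 7.53
position: [0.6414, 0.1326, 0.2678]
ee_rot: [0.003, -0.08, 0.997, 0.0]
contact_force: [-0.6, 0.1, 2.8]
width: 0.0002
gripper_force: 1.4
```

```bash
python3 go.py .640 .1325 .2714
```

```text
t 7.5333 pos [0.6414 0.1326 0.2678] w 0.0002 F [-0.6  0.1  2.8] gf 1.3513696182053536
axes z [ 0.006  0.001 -1.   ] yaw err deg -0.1 q [ 0.1   0.49  1.52  0.    1.12 -1.63]
grasp pt [0.6424 0.1327 0.1128]
tool mm [ 1.4  0.2 -3.6]
```

Contact is where expected (2.8 N, about 3.6 mm in). I'll press 4 mm further and hold.

jog_arm(
  plan=[
    {"dx": 0,"dy": 0,"dz": 2,"ax": 0,"ay": 0,"az": 0,"grip": 1},
    {"dx": 0,"dy": 0,"dz": 2,"ax": 0,"ay": 0,"az": 0,"grip": 1},
    {"dx": 0,"dy": 0,"dz": 0,"ax": 0,"ay": 0,"az": 0,"grip": 1},
    {"dx": 0,"dy": 0,"dz": 0,"ax": 0,"ay": 0,"az": 0,"grip": 1},
    {"dx": 0,"dy": 0,"dz": 0,"ax": 0,"ay": 0,"az": 0,"grip": 1},
    {"dx": 0,"dy": 0,"dz": 0,"ax": 0,"ay": 0,"az": 0,"grip": 1},
    {"dx": 0,"dy": 0,"dz": 0,"ax": 0,"ay": 0,"az": 0,"grip": 1},
    {"dx": 0,"dy": 0,"dz": 0,"ax": 0,"ay": 0,"az": 0,"grip": 1},
  ],
)

```text
clock: 8.2
position: [0.6415, 0.1326, 0.2635]
ee_rot: [0.003, -0.08, 0.997, 0.0]
contact_force: [1.6, -0.4, 4.4]
width: 0.0
gripper_force: 2.0
```

```bash
python3 go.py .640 .1325 .2714
python3 - <<'E'
from rig import imaging
import cv2
im=imaging.get_image("scene")["image"][:,:,::-1][120:260,180:360];cv2.imwrite("pics/s5.png",cv2.resize(im,None,fx=3,fy=3,interpolation=cv2.INTER_CUBIC))
E
```

```text
t 8.2 pos [0.6415 0.1326 0.2635] w 0.0 F [ 1.6 -0.4  4.4] gf 1.9923465387546457
axes z [ 0.006  0.001 -1.   ] yaw err deg -0.1 q [ 0.1   0.49  1.53  0.    1.11 -1.63]
grasp pt [0.6424 0.1327 0.1085]
tool mm [ 1.4  0.2 -7.9]
```

View pics/s5.png

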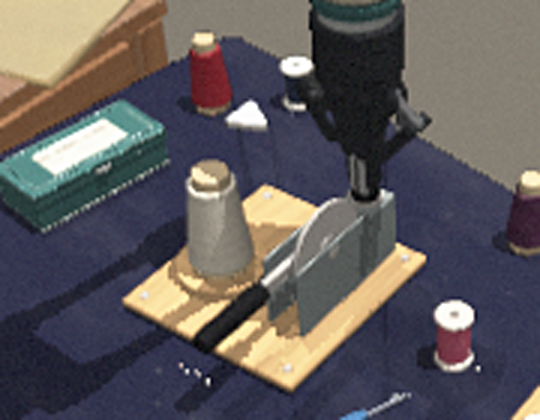

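The lever has dropped right down, with its grip end at crop (205,340), the same place as at the start. Lifting the hand away.

jog_arm(
  plan=[
    {"dx": 0,"dy": 0,"dz": -6,"ax": 0,"ay": 0,"az": 0,"grip": 1},
    {"dx": 0,"dy": 0,"dz": -12,"ax": 0,"ay": 0,"az": 0,"grip": 1},
    {"dx": 0,"dy": 0,"dz": -25,"ax": 0,"ay": 0,"az": 0,"grip": 1},
    {"dx": 0,"dy": 0,"dz": -30,"ax": 0,"ay": 0,"az": 0,"grip": 1},
    {"dx": 0,"dy": 0,"dz": -30,"ax": 0,"ay": 0,"az": 0,"grip": 1},
    {"dx": 0,"dy": 0,"dz": 0,"ax": 0,"ay": 0,"az": 0,"grip": 1},
    {"dx": 0,"dy": 0,"dz": 0,"ax": 0,"ay": 0,"az": 0,"grip": 1},
    {"dx": 0,"dy": 0,"dz": 0,"ax": 0,"ay": 0,"az": 0,"grip": 1},
  ],
)

```text
clock: 8.92
position: [0.6398, 0.1324, 0.3652]
ee_rot: [0.001, -0.08, 0.997, 0.0]
contact_force: [0.3, -0.1, -1.2]
width: -0.0002
gripper_force: 0.0
```

```bash
python3 go.py
python3 - <<'E'
from rig import imaging,manip
import numpy as np
d=imaging.get_image("scene")["image"];a=np.load("pics/scene0.npz")["image"]
g=lambda i:np.argwhere(i[214:245,240:270].max(2)<50)
print(len(g(a)),g(a).mean(0),len(g(d)),g(d).mean(0))
if abs(g(a).mean(0)-g(d).mean(0)).max()<1.5: print(manip.sign_off())
E
```

```text
t 8.9167 pos [0.6398 0.1324 0.3652] w -0.0002 F [ 0.3 -0.1 -1.2] gf 0.0
axes z [ 0.002  0.001 -1.   ] yaw err deg -0.1 q [ 0.1   0.41  1.39  0.    1.33 -1.63]
grasp pt [0.6401 0.1325 0.2102]
234 [13.48717949 16.13247863] 241 [13.88381743 16.01659751]
the job is handed in; nothing more can be done
None
```

The brake lever on the cone stand was pulled into its third notch and held there by the ratchet alone. The release button then dropped it right back down, the hand is clear, the other stand was not touched, and the job was handed in at about 9 s.

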